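# Test the wheel's stop bar along its length

### The job

Test the curved spring-mounted stop bar: start at the end next to the black terminal block and run the fingertips along the top of the bar, following its curve all the way to the plain end, keeping it lightly pressed down the whole way, then let it spring back up. Press gently, do not grip or lift anything, do not shove the unit along, and leave the pots, tiles, jar and tool round it where they are.

Things in the scene. Friction and masses are not known exactly. Their poses are not given: they have to be found in the camera images.
- stop_unit: the emergency-stop unit of a potter's wheel, standing loose on the bench: a grey bow-shaped steel base plate (2.5 kg, 60 mm wide, 10 mm thick, about 290 mm from end to end) on which three spring posts carry a bow-shaped steel stop bar. Origin on the underside, near the middle of the bow; z up, x points to the outer (bulging) side of the bow, y runs from the end with the black terminal block (40 x 20 mm, its top 40 mm above the bench, just past the bar's end) to the plain end
- stop_bar (a joint): how far the stop bar is pressed down, in m: 0 fully up, 0.010 at its lower stop. The bar stays level and moves down as one piece wherever it is pressed; it takes about 2 N to start, about 4 N at 4 mm and 7 N at the stop, and springs back up when let go
- bar_p0 (a point): first point, 8 mm from the bar's end next to the black terminal block; on the centre line of the bar's top face (72 mm above the bench when the bar is up). The bar is 18 mm wide, 16 mm deep, 260 mm long, and curves in a level arc of 200 mm radius; points 0 to 6 follow it in order, 40 mm apart. They move down with the bar
- bar_p1 (a point): point 1, 40 mm along the bar from the first point; on the centre line of the bar's top face
- bar_p2 (a point): point 2, 80 mm along the bar from the first point; on the centre line of the bar's top face
- bar_p3 (a point): middle of the bar; on the centre line of the bar's top face
- bar_p4 (a point): point 4, 160 mm along the bar from the first point; on the centre line of the bar's top face
- bar_p5 (a point): point 5, 200 mm along the bar from the first point; on the centre line of the bar's top face
- bar_p6 (a point): last point, 8 mm from the plain end of the bar; on the centre line of the bar's top face
- cup: bystander: unglazed terracotta-coloured cup, 71 mm wide, 77 mm tall, standing in the hollow of the bow; origin at the centre of its underside
- bowl: bystander: small grey-green bowl, 84 mm wide, 39 mm tall, outside the bow; origin at the centre of its underside
- tile_a: bystander: glaze test tile 59 x 39 x 9 mm lying flat outside the bow; origin at the centre of its underside
- tile_b: bystander: glaze test tile 61 x 43 x 9 mm lying flat outside the bow; origin at the centre of its underside
- jar: bystander: jar with a screw lid, 60 mm wide, 80 mm tall; origin at the centre of its underside
- ndl: bystander: needle tool with a wooden handle, 46 x 147 x 11 mm, lying flat; origin at the centre of its underside

How it is judged:
On the way, in this order (a step that is already met when the one before it is completed fails the run):
1. the fingertips press the bar down at point 0 of 6, counted from the terminal block (horizontal distance between the grasp point and bar_p0 below 0.018 m and value of joint stop_bar above 0.0012 m and contact force between the fingers and stop_bar above 0.5 N), for 0.08 s.
2. the fingertips press the bar down at point 1 of 6, counted from the terminal block (horizontal distance between the grasp point and bar_p1 below 0.018 m and value of joint stop_bar above 0.0012 m and contact force between the fingers and stop_bar above 0.5 N), for 0.08 s.
3. the fingertips press the bar down at point 2 of 6, counted from the terminal block (horizontal distance between the grasp point and bar_p2 below 0.018 m and value of joint stop_bar above 0.0012 m and contact force between the fingers and stop_bar above 0.5 N), for 0.08 s.
4. the fingertips press the bar down at point 3 of 6, counted from the terminal block (horizontal distance between the grasp point and bar_p3 below 0.018 m and value of joint stop_bar above 0.0012 m and contact force between the fingers and stop_bar above 0.5 N), for 0.08 s.
5. the fingertips press the bar down at point 4 of 6, counted from the terminal block (horizontal distance between the grasp point and bar_p4 below 0.018 m and value of joint stop_bar above 0.0012 m and contact force between the fingers and stop_bar above 0.5 N), for 0.08 s.
6. the fingertips press the bar down at point 5 of 6, counted from the terminal block (horizontal distance between the grasp point and bar_p5 below 0.018 m and value of joint stop_bar above 0.0012 m and contact force between the fingers and stop_bar above 0.5 N), for 0.08 s.
7. the fingertips press the bar down at point 6 of 6, counted from the terminal block (horizontal distance between the grasp point and bar_p6 below 0.018 m and value of joint stop_bar above 0.0012 m and contact force between the fingers and stop_bar above 0.5 N), for 0.08 s.
At the end, for the whole second after the job is handed in: The bar was pressed down by at least 1.2 mm by the fingertips at its seven points in order from the terminal-block end (within 18 mm of each, seen from above), and is up again within 1 mm; the unit stands level within 20 mm of where it was, and each bystander within 25 mm of where it was (value of joint stop_bar below 0.001 m and distance of stop_unit from where it was at the start of the episode below 0.02 m and angle between stop_unit's own z axis and vertical below 0.05 rad and linear speed of stop_unit below 0.01 m/s and distance of each of cup, bowl, tile_a, tile_b, jar, ndl from where it was at the start of the episode below 0.025 m); the robot touches nothing.
It fails at once if the fingertips, low over the middle part of the bar, let it come up (height (world z) of the grasp point below 0.105 m and value of joint stop_bar below 0.0004 m and (horizontal distance between the grasp point and bar_p1 below 0.018 m or horizontal distance between the grasp point and bar_p2 below 0.018 m or horizontal distance between the grasp point and bar_p3 below 0.018 m or horizontal distance between the grasp point and bar_p4 below 0.018 m or horizontal distance between the grasp point and bar_p5 below 0.018 m)).
It fails at once if the bar is pushed hard (over 20 N) (contact force between the fingers and stop_bar above 20 N).
It fails at once if the stop unit is shoved along, tipped or lifted (distance of stop_unit from where it was at the start of the episode above 0.02 m or angle between stop_unit's own z axis and vertical above 0.1 rad).
It fails at once if a pot, tile, jar or tool round the unit is shifted by more than 25 mm, lifted or knocked over (distance of any of cup, bowl, tile_a, tile_b, jar, ndl from where it was at the start of the episode above 0.025 m or angle between any of cup, bowl, tile_a, tile_b, jar, ndl's own z axis and vertical above 0.5 rad).
It also fails if it takes over 48 s, if anything falls off the work surface, if the arm or the gripper's body presses on something with over 40 N, if the wrist force passes 120 N, or if a joint passes its speed limit or range.

### The arm

A 6-joint arm with a two-finger parallel gripper is mounted at the origin on a cart in front of the work surface, level with it; the furniture and walls round the work are solid. World frame = base frame: x ahead of the robot, y to its left, z up, the work surface at z = 0. Lengths are in m, angles in rad, forces in N, time in s.
With the tool pointing down it reaches from about 0.325 to 0.75 m from the base axis. Payload 7.6 kg.
Tool frame: the origin (TCP) lies midway between the tips of the shut fingers; the grasp point (between the pads) lies 19 mm behind it; y points along the fingers, x is the direction in which the jaws open and shut, and the axes are right-handed (so a half turn about y gives the same grasp; the last joint's range is limited). The gripper opens to 85 mm and grips with 20 to 120 N. Pads are 22 mm wide; open, the fingers measure 114 mm over their backs; the gripper's body (76 mm by 85 mm) begins 54 mm behind the grasp point. The pads swing forward as they close: fully open they stand 13 mm farther back than shut.
Start: joints at [1.239, 0.052, 1.401, -0, 1.689, -0.07], TCP at [0.136, 0.507, 0.231] pointing down, gripper open.
Joint ranges: [-2.9, 2.9], [-0.91, 2.17], [0.12, 2.37], [-1.06, 4.2], [0.26, 2.73], [-2.93, 2.93]. Speed limits (rad/s): [2.57, 2.57, 3.01, 3.14, 3.14, 3.14].

### API

Orientations are given as [roll, pitch, yaw] about the fixed x, y, z axes, in that order (R = Rz(yaw) Ry(pitch) Rx(roll)).
In Python, from bench import move_pose, line_to, movej, command_gripper, dwell, solve_ik, read_camera, MotionError, sign_off, get_t, get_joint_pos, get_qd, get_tau, get_eef_pos, get_eef_rot, get_contact_force, get_wrist_torque, get_opening gives the robot as it stands. The module is installed in compiled form; this text tells all that it offers. Calls block until the motion is done:
- move_pose(position, orientation): joint-space move of the TCP to a pose.
- line_to(position, frame=None, max_speed=0.15, max_force=None): straight line of the TCP; frame=None keeps the orientation; max_speed is the mean speed in m/s. With max_force (N) it stops when the force on the tool has changed by that much, and returns True; else False.
- movej(angles): joint-space move.
- command_gripper(opening, force=None): finger opening in m; force is the grip in N (None keeps the last); returns when the fingers have stopped.
- dwell(seconds).
- solve_ik(position, orientation): joint angles nearest the present ones, or None.
- read_camera(name): name is "scene" or "top" or "wrist"; returns a dict with "pixels" (420x560x3 uint8, red, green, blue), "range_z" (420x560 float32, m along the optical axis (not along the pixel's ray), 0 where there is no reading), "camera_matrix" (3x3 intrinsics, pixels), "pose" (4x4, takes a point from camera to world coordinates). Camera axes: x right, y up, looking along -z (the intrinsics and any distortion apply to the point x, -y, -z); pixel columns grow to the right and rows downward; lengths in m; the calibration is good to about 2 mm. A picture is of the moment at which its call begins.
A pose or a line that the arm cannot do raises MotionError and nothing moves.
- sign_off(): hands the job in, once; it reports no verdict.
Readings, each from a call of its own:
- get_t(): time.
- get_joint_pos(): joint angles.
- get_qd(): joint speeds.
- get_tau(): joint torques, N m.
- get_eef_pos(): TCP position.
- get_eef_rot(): TCP orientation.
- get_contact_force(): force on the tool from outside, world axes, zero at the start.
- get_wrist_torque(): the same for the moment, N m.
- get_opening(): finger opening in m.
Only numpy, scipy, OpenCV 4.12 (cv2) and the standard library are available. Lean on these libraries where they do the work, as an engineer would, in place of code of your own. Each camera call takes 0.05 s, during which the arm holds its last target.

## Working session

There is one attempt and no reset: what is moved stays moved. The work goes in short steps, each a Python script; the robot and the scene stay as the last script left them, time stands still between calls to the robot, and variables do not carry over. Pictures are saved under pics/ and viewed, and the job is handed in when it is done.

```bash
mkdir -p pics; python3 - <<'E'
from bench import *
import cv2,numpy as np
print(get_t(),get_eef_pos(),get_eef_rot(),get_opening())
for n in("top","scene"):
    c=read_camera(n);cv2.imwrite(f"pics/{n}0.png",c["pixels"][:,:,::-1]);np.savez(f"{n}0.npz",**c);print(c["camera_matrix"],c["pose"].round(3))
E
```

```text
0.0 [0.13576814 0.50683796 0.23047554] [-1.57070241e+00  1.54460250e-03  1.30899449e+00] 0.08512003782538576
[[503.08827061   0.         275.57954079]
 [  0.         503.08827061 206.97557542]
 [  0.           0.           1.        ]] [[-0.103  0.974 -0.201  0.388]
 [-0.995 -0.102  0.018  0.037]
 [-0.003  0.202  0.979  0.99 ]
 [ 0.     0.     0.     1.   ]]
[[383.71426469   0.         279.92964281]
 [  0.         383.71426469 207.93805332]
 [  0.           0.           1.        ]] [[ 0.666  0.525 -0.53   0.134]
 [-0.746  0.464 -0.478 -0.395]
 [-0.005  0.714  0.701  0.677]
 [ 0.     0.     0.     1.   ]]
```

View pics/top0.png

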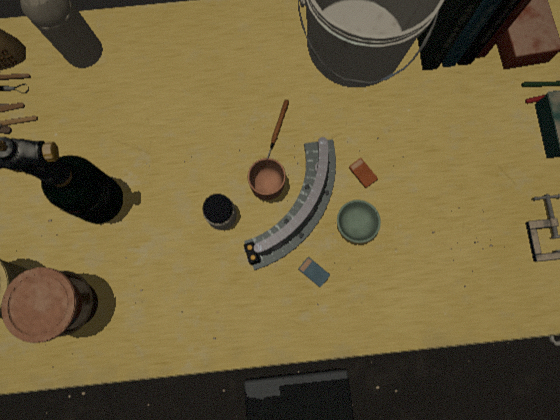

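View pics/scene0.png

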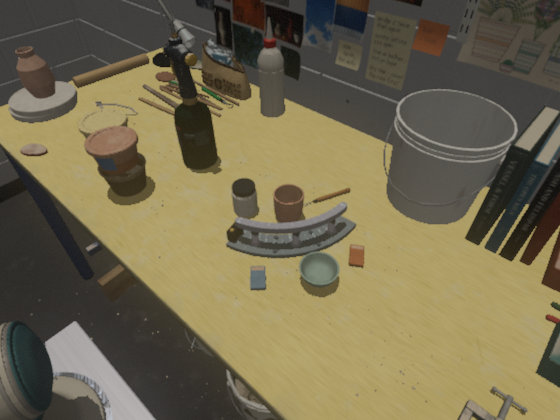

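```bash
cat > h.py <<'E'
import numpy as np,cv2
from scipy.optimize import least_squares
def cloud(c):
    K=c["camera_matrix"];Z=c["range_z"];v,u=np.indices(Z.shape)
    p=np.stack([(u-K[0,2])/K[0,0]*Z,-(v-K[1,2])/K[1,1]*Z,-Z],-1)
    T=c["pose"];return p@T[:3,:3].T+T[:3,3]
E
python3 - <<'E'
from h import *
for n,box in(("top",(225,110,365,290)),("scene",(215,190,370,270))):
    c=dict(np.load(n+"0.npz"));P=cloud(c);Z=c["range_z"]
    x0,y0,x1,y1=box
    img=cv2.resize(c["pixels"][y0:y1,x0:x1,::-1],None,fx=4 if n=="top" else 5,fy=4 if n=="top" else 5,interpolation=cv2.INTER_NEAREST)[:600,:800]
    cv2.imwrite(f"pics/{n}_z.png",np.clip(img*1.6,0,255).astype(np.uint8))
    m=np.zeros(Z.shape,bool);m[y0:y1,x0:x1]=1;m&=Z>0
    hsv=cv2.cvtColor(c["pixels"],cv2.COLOR_RGB2HSV)
    print(n,"bench z",np.percentile(P[...,2][m],[5,20]))
    b=m&(P[...,2]>.064)&(P[...,2]<.08)&(hsv[...,1]<70)
    k,l,s,_=cv2.connectedComponentsWithStats(b.astype(np.uint8))
    i=1+np.argmax(s[1:,4]);print(s[1:].tolist());b=l==i
    q=P[b];print(len(q),"z",np.percentile(q[:,2],[5,50,95]))
    f=least_squares(lambda a:np.hypot(q[:,0]-a[0],q[:,1]-a[1])-a[2],[.5,.2,.2],loss="soft_l1",f_scale=.005)
    C=f.x;r=np.hypot(*(q[:,:2]-C[:2]).T);a=np.arctan2(q[:,1]-C[1],q[:,0]-C[0])
    print("circle",C,"r",np.percentile(r,[2,50,98]),"ang",a.min(),a.max(),"len",(a.max()-a.min())*.2)
    # fixed radius
    f2=least_squares(lambda a:np.hypot(q[:,0]-a[0],q[:,1]-a[1])-.2,C[:2],loss="soft_l1",f_scale=.005)
    C=f2.x;a=np.arctan2(q[:,1]-C[1],q[:,0]-C[0]);print("fixedR",C,f2.fun.std(),a.min(),a.max())
    # terminal block
    e=m&(P[...,2]>.03)&(P[...,2]<.05)&(hsv[...,2]<50)
    print("dark", e.sum(), P[e].mean(0) if e.any() else 0)
    for nm,(u,v) in dict(cup=(267,178),bowl=(358,222),jar=(218,208),ta=(363,173),tb=(314,271),ndl=(280,122)).items():
        if n=="top": print(nm,P[v,u].round(3))
    if n=="top":
        for u,v in((50,165),(20,150),(85,185),(40,300),(370,30)): print(u,v,P[v,u].round(3))
E
```

```text
top bench z [-0.00298389 -0.00135798]
[[253, 137, 75, 116, 1380], [226, 198, 1, 1, 1], [225, 199, 8, 14, 39], [228, 203, 1, 1, 1], [231, 211, 1, 1, 1], [228, 213, 2, 2, 3], [231, 213, 1, 1, 1], [225, 215, 2, 2, 2], [227, 217, 2, 3, 4], [230, 217, 1, 1, 1], [225, 218, 1, 2, 2]]
1380 z [0.0687916  0.0715999  0.07422624]
circle [0.69671575 0.11665208 0.19886058] r [0.18986114 0.19899972 0.20735969] ang -2.896142202417131 -1.5330805809339956 len 0.2726123242966271
fixedR [0.69745773 0.11762743] 0.005289342460609966 -2.8923465314032937 -1.5369645855329468
dark 287 [0.56535546 0.06159395 0.03938113]
cup [0.65  0.03  0.014]
bowl [ 0.543 -0.14   0.01 ]
jar [0.585 0.126 0.08 ]
ta [ 0.641 -0.164  0.01 ]
tb [ 0.456 -0.042  0.007]
ndl [ 0.767 -0.009  0.01 ]
50 165 [0.641 0.359 0.253]
20 150 [0.641 0.367 0.328]
85 185 [0.628 0.338 0.168]
40 300 [0.446 0.424 0.147]
370 30 [ 0.956 -0.223  0.007]
scene bench z [-0.0001643   0.00109942]
[[232, 191, 1, 1, 1], [246, 191, 2, 1, 2], [233, 193, 14, 6, 20], [249, 193, 5, 4, 6], [235, 202, 112, 30, 1033]]
1033 z [0.06552775 0.0726889  0.07477078]
circle [0.69444044 0.11777355 0.20031919] r [0.18824821 0.20093388 0.20702137] ang -2.8952244512853866 -1.5201527405615731 len 0.2750143421447627
fixedR [0.69423314 0.117501  ] 0.0058851408756394165 -2.896300113013061 -1.519010789192252
dark 0 0
```

```bash
ls pics
```

```text
scene0.png
scene_z.png
top0.png
top_z.png
```

```bash
python3 - <<'E'
from h import *
C=np.array([.696,.1175])
for n,box in(("top",(225,110,365,290)),("scene",(230,198,370,270))):
    c=dict(np.load(n+"0.npz"));P=cloud(c)
    x0,y0,x1,y1=box;m=np.zeros(P.shape[:2],bool);m[y0:y1,x0:x1]=1
    d=P[...,:2]-C;r=np.hypot(d[...,0],d[...,1]);a=np.arctan2(d[...,1],d[...,0])
    b=m&(abs(r-.2)<.012)&(P[...,2]>.060)&(P[...,2]<.08)
    h,e=np.histogram(a[b],np.arange(-2.96,-1.45,.02))
    for i in list(range(0,10))+list(range(len(h)-10,len(h))): 
        s=b&(a>e[i])&(a<e[i+1]); print(n,e[i].round(2),h[i],P[s][:,2].mean().round(4) if h[i] else'',c["pixels"][s].mean(0).round() if h[i] else '')
E
```

```text
top -2.96 0  
top -2.94 0  
top -2.92 0  
top -2.9 8 0.0706 [106. 101.  99.]
top -2.88 21 0.0711 [124. 118. 115.]
top -2.86 23 0.0703 [130. 127. 125.]
top -2.84 23 0.071 [133. 131. 130.]
top -2.82 23 0.0718 [128. 122. 118.]
top -2.8 23 0.0716 [130. 124. 120.]
top -2.78 23 0.0714 [130. 126. 122.]
top -1.66 18 0.0702 [109. 105. 101.]
top -1.64 23 0.0709 [109. 104. 100.]
top -1.62 21 0.0713 [105.  99.  96.]
top -1.6 19 0.0717 [115. 111. 108.]
top -1.58 18 0.0711 [114. 110. 108.]
top -1.56 20 0.0711 [110. 103.  95.]
top -1.54 10 0.0718 [118. 108.  92.]
top -1.52 1 0.0711 [135. 118.  79.]
top -1.5 0  
top -1.48 0  
scene -2.96 0  
scene -2.94 0  
scene -2.92 1 0.073 [162. 150. 115.]
scene -2.9 10 0.0709 [125. 117. 102.]
scene -2.88 13 0.0719 [126. 121. 118.]
scene -2.86 18 0.0708 [122. 119. 115.]
scene -2.84 16 0.0703 [120. 117. 114.]
scene -2.82 19 0.0713 [118. 114. 111.]
scene -2.8 20 0.0704 [115. 111. 107.]
scene -2.78 17 0.0707 [117. 113. 110.]
scene -1.66 14 0.0702 [120. 116. 113.]
scene -1.64 13 0.0723 [137. 132. 127.]
scene -1.62 16 0.0708 [127. 122. 116.]
scene -1.6 9 0.0712 [135. 131. 125.]
scene -1.58 16 0.0722 [140. 136. 130.]
scene -1.56 5 0.0708 [131. 125. 120.]
scene -1.54 5 0.0728 [155. 145. 120.]
scene -1.52 0  
scene -1.5 0  
scene -1.48 0
```

View pics/top_z.png

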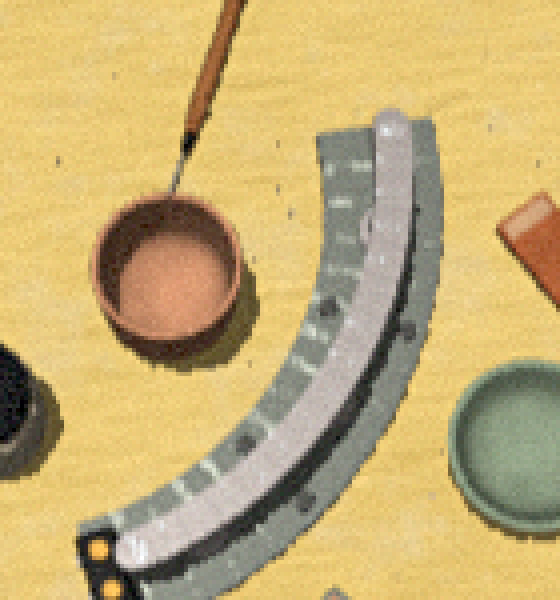

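View pics/scene_z.png

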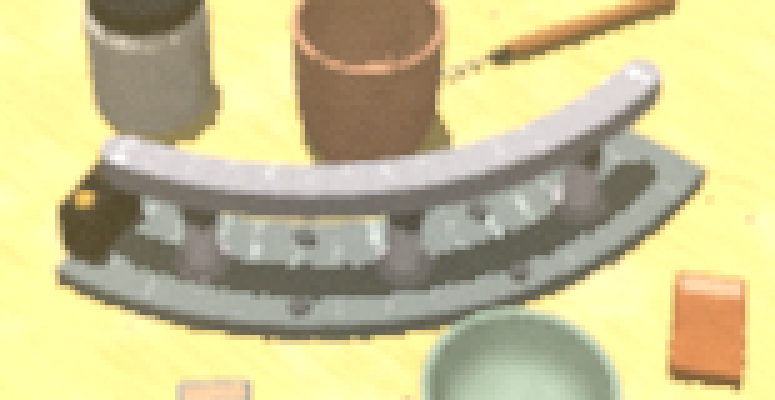

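```bash
cat >> h.py <<'E'
C=np.array([.696,.1175]);R=.2;A0=-2.215-.6
def bar(s): # s metres from p0
    a=A0+s/R; return C+R*np.array([np.cos(a),np.sin(a)])
E
python3 - <<'E'
from h import *;from bench import *
for k in range(7):
    p=bar(.04*k);q=solve_ik([*p,.068],[-np.pi/2,0,0]);print(k,p.round(4),None if q is None else np.round(q,3))
command_gripper(0.0)
p=bar(0)
move_pose([*p,.2],[-np.pi/2,0,0])
line_to([*p,.11])
print(get_t(),get_eef_pos(),get_eef_rot(),get_opening(),get_contact_force(),get_joint_pos())
for n in("top","scene","wrist"):
    c=read_camera(n);im=c["pixels"]
    if n!="wrist": 
        x0,y0,x1,y1=(195,110,395,290) if n=="top" else (205,150,405,300);im=cv2.resize(im[y0:y1,x0:x1],None,fx=3,fy=3)
    cv2.imwrite(f"pics/{n}1.png",im[:,:,::-1])
E
```

```text
0 [0.5066 0.0533] [0.032 0.129 1.654 0.    1.359 0.032]
1 [0.5231 0.017 ] [-0.038  0.166  1.612  0.     1.364 -0.038]
2 [ 0.5465 -0.0154] [-0.096  0.228  1.54   0.     1.373 -0.096]
3 [ 0.5759 -0.0424] [-0.137  0.31   1.443  0.     1.389 -0.137]
4 [ 0.6101 -0.0631] [-0.163  0.404  1.324  0.     1.414 -0.163]
5 [ 0.6476 -0.0766] [-0.174  0.508  1.186  0.     1.448 -0.174]
6 [ 0.6872 -0.0823] [-0.173  0.62   1.031  0.     1.491 -0.173]
3.725 [0.50711204 0.05352328 0.11101556] [-1.57077020e+00 -1.50945347e-03  3.18796569e-04] -7.690110789282684e-05 [-0.58729734  0.21282325  0.32682461] [ 3.27421821e-02  8.20745634e-02  1.61260345e+00 -2.30022212e-05
  1.44540513e+00  3.24262253e-02]
```

View pics/top1.png

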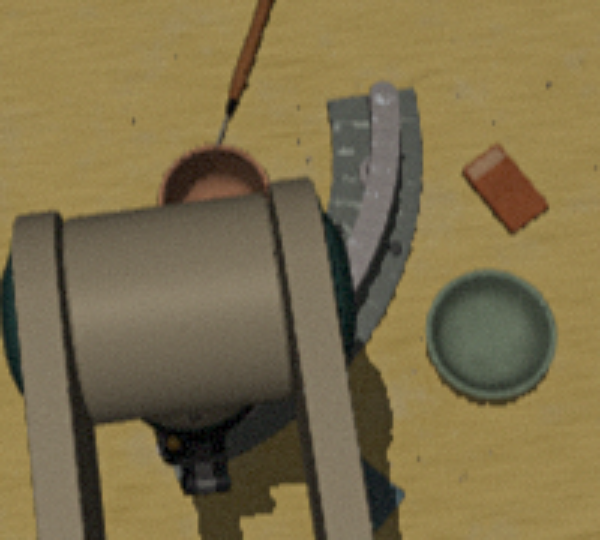

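View pics/scene1.png

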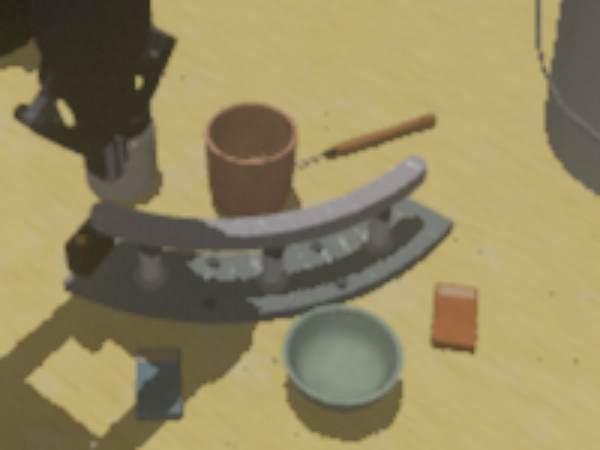

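View pics/wrist1.png

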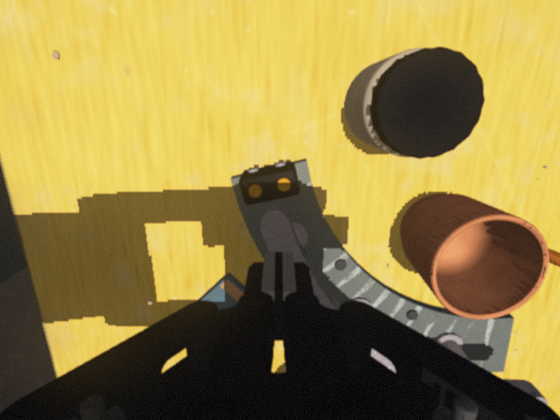

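```bash
python3 - <<'E'
from h import *;from bench import *
p=bar(0)
f0=get_contact_force();print(get_eef_pos(),f0)
line_to([*p,.078],max_speed=.05);dwell(.2);print(get_eef_pos(),get_contact_force())
for z in(.0735,.072,.0705,.069,.068):
    h=line_to([*p,z],max_speed=.02,max_force=8);dwell(.2);print(z,h,get_eef_pos().round(4),get_contact_force().round(2))
print(get_t())
E
```

```text
[0.50730474 0.05343112 0.11137689] [-0.02745851  0.07883531 -0.30477275]
[0.50677485 0.05333972 0.07836375] [ 0.13903211 -0.14459808 -0.11839464]
0.0735 False [0.5066 0.0533 0.0736] [-0.59  0.05 -0.  ]
0.072 False [0.5067 0.0533 0.0721] [0.87 0.28 2.01]
0.0705 False [0.5067 0.0533 0.0706] [-0.04 -0.13  2.5 ]
0.069 False [0.5067 0.0533 0.0691] [ 0.69 -0.25  2.21]
0.068 False [0.5066 0.0533 0.0681] [ 1.16 -0.05  3.4 ]
7.2417
```

```bash
python3 - <<'E'
from h import *;from bench import *
ok=True
for i in range(1,17):
    p=bar(.015*i)
    h=line_to([*p,.0678],max_speed=.03,max_force=9);f=get_contact_force()
    print(round(.015*i,3),h,get_eef_pos().round(4),f.round(2))
    if h or f[2]<1: 
        dwell(.1);f=get_contact_force();print("recheck",f)
        if h or f[2]<1: print("STOP");ok=False;break
    dwell(.1)
print(ok,get_t(),get_joint_pos().round(3))
E
```

```text
0.015 False [0.512  0.0387 0.0678] [-0.72 -1.19  3.31]
0.03 False [0.5185 0.0253 0.0679] [-0.37 -1.11  3.67]
0.045 False [0.5259 0.0122 0.0679] [-0.19 -0.93  4.22]
0.06 False [ 5.343e-01 -2.000e-04  6.790e-02] [0.75 0.96 4.02]
0.075 False [ 0.5436 -0.012   0.0679] [-0.2  -0.    3.39]
0.09 False [ 0.5537 -0.0231  0.0679] [0.55 0.34 2.58]
0.105 False [ 0.5646 -0.0333  0.0679] [-0.58 -0.65  3.75]
0.12 False [ 0.5763 -0.0428  0.0679] [-0.81 -0.11  3.  ]
0.135 False [ 0.5886 -0.0513  0.0679] [0.13 0.02 4.06]
0.15 False [ 0.6015 -0.0589  0.0679] [-0.28  0.22  3.83]
0.165 False [ 0.615  -0.0654  0.0679] [ 0.8  -0.07  3.75]
0.18 False [ 0.6289 -0.071   0.0679] [-0.33  0.38  4.09]
0.195 False [ 0.6432 -0.0755  0.0679] [-0.91 -0.51  3.44]
0.21 False [ 0.6578 -0.0788  0.0679] [-0.6   0.3   3.93]
0.225 False [ 0.6727 -0.0812  0.0679] [ 0.13 -0.42  3.6 ]
0.24 False [ 0.6876 -0.0823  0.0679] [-0.14 -0.05  3.98]
True 19.2417 [-0.173  0.62   1.031  0.     1.49  -0.173]
```

```bash
python3 - <<'E'
from h import *;from bench import *
for n in("scene","wrist"):
    c=read_camera(n);im=c["pixels"]
    if n=="scene": im=cv2.resize(im[150:300,205:405],None,fx=3,fy=3)
    cv2.imwrite(f"pics/{n}2.png",im[:,:,::-1])
E
```

```text
(no output)
```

View pics/scene2.png

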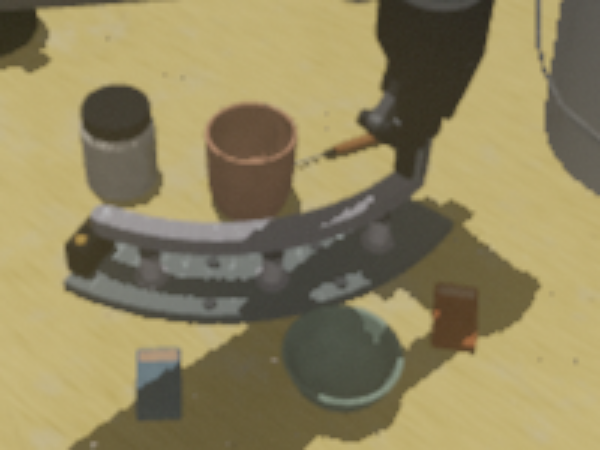

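View pics/wrist2.png

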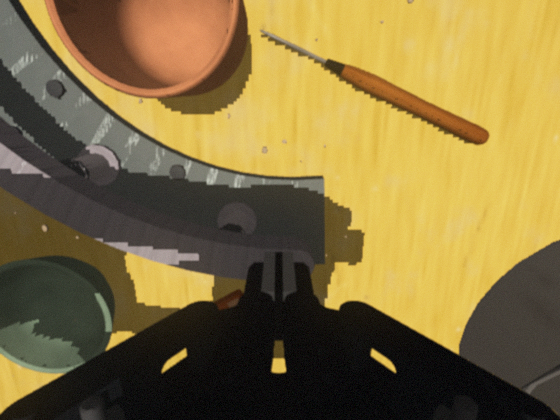

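The scene picture shows the fingertips (about 410,180) on the plain end of the bar, and the wrist picture shows them on the end at (280,265). The pots, tiles and tool have not moved. Next I lift straight up and check.

```bash
python3 - <<'E'
from h import *;from bench import *
p=bar(.24)
line_to([*p,.09],max_speed=.04);line_to([*p,.2],max_speed=.12)
move_pose([.40,.1,.3],[-np.pi/2,0,0]);dwell(.3)
print(get_t(),get_eef_pos(),get_contact_force())
for n,box in(("top",(225,110,365,290)),("scene",(230,198,370,270))):
    c=read_camera(n);P=cloud(c);P0=cloud(dict(np.load(n+"0.npz")))
    cv2.imwrite(f"pics/{n}3.png",c["pixels"][:,:,::-1])
    x0,y0,x1,y1=box
    def st(P):
        d=P[...,:2]-C;r=np.hypot(d[...,0],d[...,1]);b=np.zeros(r.shape,bool);b[y0:y1,x0:x1]=1
        b&=(abs(r-.2)<.012)&(P[...,2]>.06)&(P[...,2]<.08);return b.sum(),P[b].mean(0).round(4)
    print(n,st(P0),st(P))
E
```

```text
22.75 [0.40030982 0.09982323 0.29973964] [-0.74995016 -0.43020758 -0.32334513]
top (np.int64(1410), array([ 0.5834, -0.028 ,  0.0714])) (np.int64(1291), array([ 0.5906, -0.036 ,  0.0714]))
scene (np.int64(1179), array([ 0.5785, -0.0284,  0.0707])) (np.int64(1164), array([ 0.5784, -0.0282,  0.0707]))
```

View pics/scene3.png

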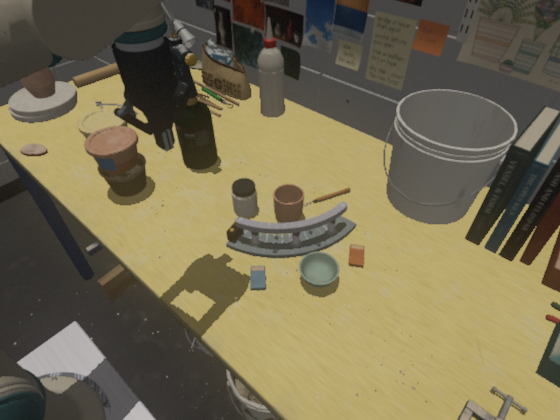

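The scene picture shows the arm clear at about (150,80). The unit, centred near (290,235), and all the bystanders are at the same pixels as in the first picture. The bar is back at its starting height.

```bash
python3 -c "
from bench import *
print(sign_off(),get_t())"
```

```text
the job is handed in; nothing more can be done
the job is handed in; nothing more can be done
```

I ran the shut fingertips along the bar from the terminal-block end to the plain end, then lifted straight up and handed the job in. The bar was pressed about 4 mm, and the upward force was 2.6–4.2 N at every stop. sign_off gives no verdict, so the points below are my own checks.

- **Finding the bar:** I fitted the bar's arc in the top and scene depth images, and the two fits agreed to about 3 mm. Contact came at about 72 mm height, as stated.
- **Along the bar:** The force never dropped out at any stop, so the bar should have stayed down over the whole middle part. I could not read the bar's travel directly; the 4 mm comes from the tip height.
- **After release:**
  - In the scene view the bar's mean position matched the start to 0.2 mm, with its height unchanged at 70.7 mm.
  - The unit and all the bystanders were at the same pixels by eye.
  - The arm was clear of everything at about 22.8 s of the 48 s.
- **One disagreement:** In the top view the bar's mean position came out 7–8 mm sideways of the start, with its height unchanged. About 120 fewer bar pixels were visible there. I put that down to the parked arm hiding the near end, since the scene view shows no shift, but I did not check the top picture itself.

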